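Focus the coating viewer and hold the sample slide at its mark

TASK

Get the bench coating viewer ready for a colleague to look through the lens: first turn the black focus knob clockwise until its white pointer points at the red index mark on the white ring round it, and leave it there. Then pull the orange grip of the spring-loaded sample slide straight out until the white line across the slide lies between the two red bands on the rails, and keep it there: finish with the gripper still holding it out, since it springs back if let go. Do not disturb the yellow tin, the jar or the loose red lid.

Things in the scene. Friction and masses are not known exactly. Their poses are not given: they have to be found in the camera images.
- viewer: Fixed low bench instrument. Origin: middle of its underside, on the table; its x axis points from the front (slide, robot side) to the back. In mm: grey base x -160..140, y -120..120, top z 20; green hood x 20..140, y -120..120, top z 75; black lens mount on it at x 80, y -62, radius 30, top z 98; two aluminium rails beside the slide, y +/-32..56, x -158..20, top z 29
- focus_knob (a joint): Focus knob's angle, rad. Vertical axis at viewer x 55, y 62 mm. 0 = pointer towards the viewer's +y; grows clockwise seen from above (1.57 = pointer towards viewer +x). Stops at 0 and 2.2. Friction 0.04 N m: stays where left
- knob_grip (a point): On the knob's axis, 101 mm above the table, inside the knob's upright grip bar: 12 mm thick, 46 mm long, z 85..111 mm, standing on a disc of radius 24 mm. Pinch the bar across its 12 mm thickness. The bar lies along this point's y axis; the white stripe on the +y half of its top and on that end is the pointer
- knob_tip (a point): The point the knob's white pointer points at: 34 mm from the knob's axis, at the height of the white ring (z 78 mm); turns with the knob
- index_ring (a joint): Angle of the red index mark on the white ring (radius 42 mm) round the knob, rad, same zero and direction as focus_knob: the knob is set when both values agree. It differs from run to run and cannot be moved by the robot. The red mark is 12 mm wide along the ring and reaches from 26 to 42 mm from the knob's axis
- index_mark (a point): Middle of the red index mark, 34 mm from the knob's axis, z 78 mm
- sample_slide (a joint): How far the sample slide is pulled out, m: 0 = home (pushed in by its spring), grows towards the viewer's -x, stop at 0.12. Spring pull 3.6 N at home, rising 0.9 N per 10 mm (about 11 N at 85 mm); it springs home when released
- slide_grip (a point): Inside the slide's upright orange grip, 14 mm below its top: a plate 14 mm thick along viewer x, 50 mm wide, z 30..76 mm, on the black tongue (60 mm wide, top z 30 mm). At home it is at viewer x -70, y 0, 83 mm in front of the hood. Pinch it from above across its 14 mm (one finger in front, one behind), so that the pull does not rely on friction
- slide_pointer (a point): Middle of the white line across the slide tongue (4 mm wide), 40 mm behind the grip's middle, z 31 mm; moves with the slide
- mark_band (a joint): Where the red bands sit, m, on the same scale as sample_slide: the white line lies at the middle of the bands when both values agree. Differs from run to run and cannot be moved by the robot
- band_mid (a point): Point midway between the two red bands (one on each rail, 10 mm wide along viewer x), on the slide's centre line, z 31 mm. The white line must come to this point
- varnish_tin: Bystander: yellow varnish tin with blue label and red cap, radius 36, 98 mm high, loose; origin at the centre of its underside
- jar: Bystander: glass jar with green lid, radius 34, 95 mm high, loose; origin at the centre of its underside
- tin_lid: Bystander: loose red lid, radius 40, 12 mm thick, lying flat; origin at the centre of its underside

How it is judged:
By the outcome, as a careful person would: the job done as asked, in the order asked, and still so for the second after the job is handed in, while the arm keeps its last pose, push and grip.
It also fails if it takes over 42 s, if anything falls off the work surface, if the arm or the gripper's body presses on something with over 40 N, if the wrist force passes 120 N, or if a joint passes its speed limit or range.

ROBOT

A 7-joint arm with a two-finger parallel gripper is mounted at the origin on the work surface. World frame = base frame: x ahead of the robot, y to its left, z up, the work surface at z = 0. Lengths are in m, angles in rad, forces in N, time in s.
With the tool pointing down it reaches from about 0.425 to 0.875 m from the base axis. Payload 4.7 kg.
Tool frame: the origin (TCP) lies at the very end of the fingers, on their centre line; the grasp point (between the pads) lies behind it (ctrl.tcp_to_grasp is the z of the grasp point in the tool frame, in m); z points along the fingers, y is the line along which they close (so a half turn about z gives the same grasp; the last joint's range is limited). The gripper opens to 87 mm and grips with 3 to 60 N. Pads are 19 mm wide; open, the fingers measure 117 mm over their backs; the gripper's body (75 mm by 190 mm) begins 51 mm behind the grasp point.
Start: joints at [1.227, 0.321, -0.07, 1.45, 0.023, 1.371, -0.057], TCP at [0.228, -0.609, 0.223] pointing down, gripper open.
Joint ranges: [-2.86, 2.86], [-0.3, 2.09], [-1.38, 1.24], [0.06, 2.45], [-1.56, 4.7], [0.09, 2.05], [-2.69, 2.69]. Speed limits (rad/s): [2.57, 2.57, 3.14, 3.14, 3.14, 3.14, 3.14].

INTERFACE

Orientations are given as a rotation vector (axis times angle).
In Python, from bench import ctrl gives the robot as it stands.
- The arm moves only by the tool step_arm, never from a script. Its argument "targets" is a list of rows, each a list of 7 numbers: the shift along the world's x, y, z in cm, then the turn, a rotation vector about the world's x, y, z in degrees, then the opening, from 0 (shut) to 1 (fully open). A call has exactly 5 rows; each row shifts and turns the commanded pose from where the row before left it; what a row does not reach is not made up. A row lasts 1/12 s, in which the tool goes at most 41.7 mm and 7.16 degrees, less where a joint would pass 70% of its speed; a pose out of reach is approached as far as the arm can. A call with a gripper value outside its range is refused whole. The fingers move at their own pace and stop on an object; "force" is the grip in N (left out, the last holds). Time passes only in rows, so rows that do not move let the fingers close, or fill a call up. It gives the time, the measured TCP pose, the force, the opening and the grip force at its end, in the units of the state.
- ctrl.get_state(): the state, without advancing time (a new reading comes with each control period).
- ctrl.get_image(name): name is "scene" or "top" or "wrist"; returns (picture, depth): 420x560x3 uint8, red, green, blue; 420x560 float32, m along the optical axis (not along the pixel's ray), 0 where there is no reading.
- ctrl.camera_params(name): a dict with "intrinsics" (3x3 intrinsics, pixels), "rvec" (rotation vector, rad) and "tvec" (3), from world to camera coordinates, as OpenCV has them; the wrist camera has in their place "hand_eye" (4x4, takes a point from camera to tool coordinates, whose origin is the TCP and whose axes are the flange's). Camera axes: x right, y down, z forward; pixel columns grow to the right and rows downward; lengths in m; the calibration is good to about 2 mm. A picture is of the moment at which its call begins: read the wrist's pose just before it. camera_params takes no time and is no camera call.
- ctrl.close_job(): hands the job in; it is judged then, once.
The state is a dict: "time": time; "joint_positions": joint angles; "qd": joint speeds; "joint_torque": joint torques, N m; "position": TCP position; "tool_rot": TCP orientation; "ft_force": force on the tool from outside, world axes, zero at the start; "torque": the same for the moment, N m; "grip_width": opening from 0.0 (shut) to 1.0 (fully open); "grip_force": force on a finger pad.
Only numpy, scipy, OpenCV 4.12 (cv2) and the standard library are available. Lean on these libraries where they do the work, as an engineer would, in place of code of your own. Each camera call takes 0.05 s, during which the arm holds its last target. There are 200 camera calls.

## Working session

There is one attempt and no reset: what is moved stays moved. The work goes in short steps, Python scripts to look and compute and a tool call to move; the robot and the scene stay as the last step left them, time stands still between calls to the robot, and variables do not carry over. Pictures are saved under pics/ and viewed, at most 10 in all, crops included, and the job is handed in when it is done.

Besides the shell and the picture viewer there is one more tool, called after "Request:" by a JSON object that holds its "name" and its "arguments", one argument or row to a line. step_arm: Moves the arm, as the interface text tells. Its arguments: {"type":"object","properties":{"targets":{"type":"array"},"force":{"type":"number"}},"required":["targets"]}

```bash
mkdir -p pics
cat > h.py <<'E'
import numpy as np, cv2
from bench import ctrl
def grab(n,f):
    im,d=ctrl.get_image(n); cv2.imwrite(f,im[:,:,::-1]); np.savez(f[:-4],im=im,d=d); return im,d
def rays(n,uv):
    p=ctrl.camera_params(n);K=np.array(p["intrinsics"])
    R=cv2.Rodrigues(np.array(p["rvec"],float))[0];t=np.array(p["tvec"],float).ravel()
    uv=np.atleast_2d(uv).astype(float)
    d=np.c_[uv,np.ones(len(uv))]@np.linalg.inv(K).T
    return -R.T@t, d@R
def onplane(n,uv,z):
    o,d=rays(n,uv); return o+d*((z-o[2])/d[:,2])[:,None]
E
python3 - <<'E'
from h import *
grab("top","pics/top.png");grab("scene","pics/scene.png")
s=ctrl.get_state();print({k:np.round(v,3) for k,v in s.items()},ctrl.tcp_to_grasp)
p=ctrl.camera_params("top");print(p)
E
```

```text
{'time': np.float64(0.1), 'joint_positions': array([ 1.227,  0.322, -0.07 ,  1.452,  0.023,  1.371, -0.057]), 'qd': array([-0.001, -0.001, -0.   , -0.001,  0.001, -0.001,  0.002]), 'joint_torque': array([ 0.0000e+00, -4.9257e+01, -4.0600e-01, -3.1340e+01, -6.4000e-02,
        3.9000e-02,  0.0000e+00]), 'position': array([ 0.227, -0.608,  0.222]), 'tool_rot': array([-3.09e+00, -5.59e-01,  1.00e-03]), 'ft_force': array([0.039, 0.319, 0.168]), 'torque': array([0.01 , 0.067, 0.004]), 'grip_force': np.float64(0.0), 'grip_width': np.float64(1.0)} -0.0187
{'intrinsics': array([[515.09099483,   0.        , 277.73723717],
       [  0.        , 515.09099483, 205.79898152],
       [  0.        ,   0.        ,   1.        ]]), 'rvec': array([ 2.19550092, -2.16761544,  0.08663693]), 'tvec': array([0.00864533, 0.55789939, 1.06330414])}
```

View pics/top.png

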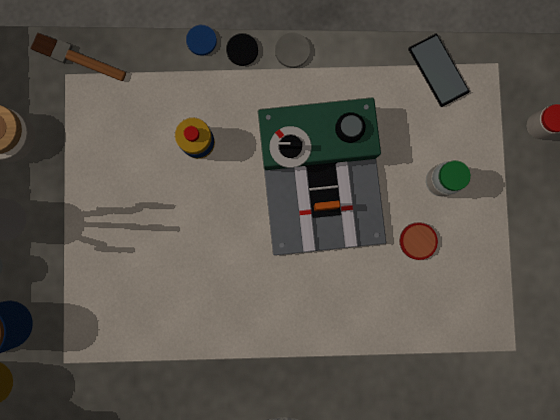

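View pics/scene.png

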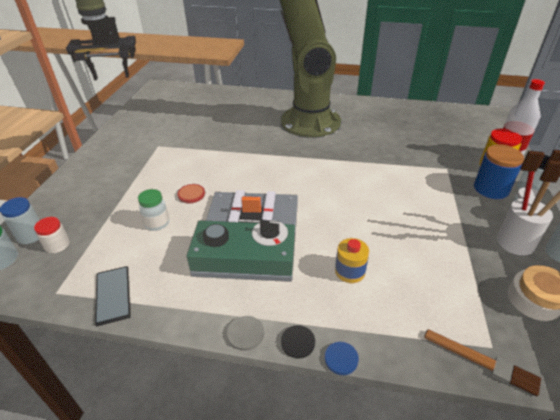

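The top view shows the viewer upright: hood at about (320,133), knob (290,146) with its pointer to the left, red mark (279,135), orange grip (327,205), red bands (305,212) and (346,208). The scene view confirms that the tin, jar and lid are all clear of the viewer.

```bash
cat >> h.py <<'E'
def blob(m,x0,y0,x1,y1,k=1):
    mm=np.zeros(m.shape,np.uint8);mm[y0:y1,x0:x1]=m[y0:y1,x0:x1]
    n,l,st,c=cv2.connectedComponentsWithStats(mm)
    o=np.argsort(-st[1:,4])[:k]+1
    return [(c[i],st[i,4],(l==i)) for i in o]
E
python3 - <<'E'
from h import *
im=np.load("pics/top.npz")["im"];hsv=cv2.cvtColor(im,cv2.COLOR_RGB2HSV);H,S,V=cv2.split(hsv)
red=((H<6)|(H>174))&(S>150)&(V>90);org=(H>=6)&(H<16)&(S>180)&(V>100);grn=(H>60)&(H<95)&(S>100)&(V>30)
g=blob(grn.astype(np.uint8),240,80,400,180)[0]
cnt=max(cv2.findContours(g[2].astype(np.uint8),0,2)[0],key=cv2.contourArea)
ap=cv2.approxPolyDP(cv2.convexHull(cnt),5,True)[:,0];print("hood px",ap.tolist(),onplane("top",ap,.075).round(4).tolist())
for c,a,_ in blob(red.astype(np.uint8),255,115,370,225,4): print("red",c.round(1),a,[onplane("top",c,z)[0].round(4).tolist() for z in(.029,.078)])
for c,a,_ in blob(org.astype(np.uint8),300,190,350,220,1): print("org",c,a,onplane("top",c,.076).round(4))
cv2.imwrite("pics/crop.png",cv2.resize(im[90:260,250:400,::-1],None,fx=3.5,fy=3.5,interpolation=cv2.INTER_CUBIC)[:600])
E
```

```text
hood px [[373, 99], [380, 153], [265, 166], [259, 110]] [[0.7743, -0.1755, 0.075], [0.6632, -0.1894, 0.075], [0.6337, 0.0425, 0.075], [0.7485, 0.0564, 0.075]]
red [304.7 212. ] 45 [[0.545, -0.0408, 0.029], [0.5416, -0.0383, 0.078]]
red [279.1 133.3] 41 [[0.7112, 0.0148, 0.029], [0.7003, 0.0148, 0.078]]
org [326.66216216 204.47972973] 148 [[ 0.5574 -0.0821  0.076 ]]
```

View pics/crop.png

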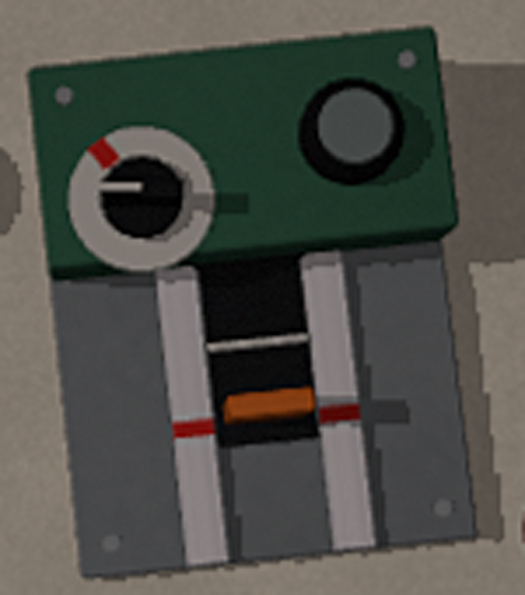

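Request:
{"name": "step_arm", "arguments": {
  "targets": [
    [2.2,3.0,0.3,0,0,3.4,1],
    [2.2,3.0,0.3,0,0,3.4,1],
    [2.2,3.0,0.3,0,0,3.4,1],
    [2.2,3.0,0.3,0,0,3.4,1],
    [2.2,3.0,0.3,0,0,3.4,1]
  ]
}}

```text
time: 0.52
position: [0.3382, -0.4571, 0.2372]
tool_rot: [-2.973, -1.014, 0.0]
ft_force: [0.4, -0.6, -0.2]
grip_width: 1.002
grip_force: 0.0
```

Request:
{"name": "step_arm", "arguments": {
  "targets": [
    [2.2,3.0,0.3,0,0,3.4,1],
    [2.2,3.0,0.3,0,0,3.4,1],
    [2.2,3.0,0.3,0,0,3.4,1],
    [2.2,3.0,0.3,0,0,3.4,1],
    [2.2,3.0,0.3,0,0,3.4,1]
  ]
}}

```text
time: 0.93
position: [0.4481, -0.3071, 0.2525]
tool_rot: [-2.791, -1.442, 0.001]
ft_force: [0.7, -1.5, 0.6]
grip_width: 0.996
grip_force: 0.0
```

Request:
{"name": "step_arm", "arguments": {
  "targets": [
    [2.2,3.0,0,0,0,3.4,1],
    [2.2,3.0,0,0,0,3.4,1],
    [2.2,3.0,0,0,0,3.4,1],
    [2.2,3.0,0,0,0,3.4,1],
    [2.2,3.0,0,0,0,3.4,1]
  ]
}}

```text
time: 1.35
position: [0.5581, -0.1573, 0.2523]
tool_rot: [-2.547, -1.839, 0.001]
ft_force: [0.8, -0.5, -0.1]
grip_width: 1.003
grip_force: 0.0
```

Request:
{"name": "step_arm", "arguments": {
  "targets": [
    [2.0,3.0,0,0,0,3.4,1],
    [2.0,3.0,0,0,0,3.4,1],
    [2.0,3.0,0,0,0,3.4,1],
    [0,0,0,0,0,3.4,1],
    [0,0,0,0,0,3.4,1]
  ]
}}

```text
time: 1.77
position: [0.6182, -0.0649, 0.2518]
tool_rot: [-2.239, -2.201, -0.001]
ft_force: [-0.0, -1.3, -0.5]
grip_width: 0.999
grip_force: 0.0
```

Run:
```python
from h import *
s=ctrl.get_state();print({k:np.round(v,3) for k,v in s.items()})
im,d=grab("wrist","pics/w1.png");np.savez("pics/w1s",p=s["position"],r=s["tool_rot"])
p=ctrl.camera_params("wrist");print(p)
```

```text
{'time': np.float64(1.767), 'joint_positions': array([ 0.557,  0.306, -0.619,  1.464,  0.175,  1.428, -0.082]), 'qd': array([ 0.109,  0.003, -0.055,  0.01 ,  0.05 ,  0.013,  0.689]), 'joint_torque': array([ -2.743, -43.197,  -6.878, -31.216,  -0.467,  -0.1  ,  -0.796]), 'position': array([ 0.618, -0.065,  0.252]), 'tool_rot': array([-2.239e+00, -2.201e+00, -1.000e-03]), 'ft_force': array([-0.005, -1.269, -0.541]), 'torque': array([-0.059, -0.076,  0.053]), 'grip_force': np.float64(0.0), 'grip_width': np.float64(0.999)}
{'intrinsics': array([[371.78039473,   0.        , 279.3756637 ],
       [  0.        , 371.78039473, 205.37411774],
       [  0.        ,   0.        ,   1.        ]]), 'hand_eye': array([[-7.37101635e-05, -9.62534753e-01, -2.71158336e-01,
         7.35800811e-02],
       [ 9.99999825e-01,  8.80329992e-05, -5.84326390e-04,
         3.85786570e-04],
       [ 5.86305339e-04, -2.71158332e-01,  9.62534579e-01,
        -1.61839696e-01],
       [ 0.00000000e+00,  0.00000000e+00,  0.00000000e+00,
         1.00000000e+00]])}
```

View pics/w1.png

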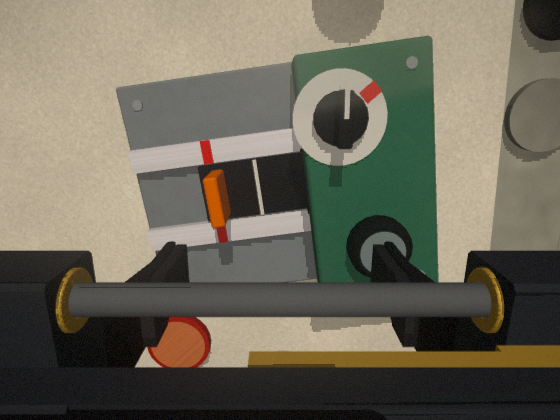

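The wrist view is clear: ring at (340,117), red mark (371,91), white pointer (347,104), orange grip (217,198), white line (258,187), bands (206,152) and (222,233). I'll measure from a settled frame.

```bash
cat >> h.py <<'E'
from scipy.spatial.transform import Rotation as Rn
def wgrab(f):
    s=ctrl.get_state(); im,d=grab("wrist",f); p=ctrl.camera_params("wrist")
    T=np.eye(4);T[:3,:3]=Rn.from_rotvec(s["tool_rot"]).as_matrix();T[:3,3]=s["position"]
    return im,d,np.array(p["intrinsics"]),T@np.array(p["hand_eye"]),s
def wplane(K,T,uv,z):
    uv=np.atleast_2d(uv).astype(float);d=np.c_[uv,np.ones(len(uv))]@np.linalg.inv(K).T@T[:3,:3].T;o=T[:3,3]
    return (o+d*((z-o[2])/d[:,2])[:,None])
E
cat > m.py <<'E'
from h import *
import sys
im,d,K,T,s=wgrab(sys.argv[1]); P=lambda uv,z:wplane(K,T,uv,z)
H,S,V=cv2.split(cv2.cvtColor(im,cv2.COLOR_RGB2HSV))
red=(((H<5)|(H>174))&(S>150)&(V>90)).astype(np.uint8);org=((H>=5)&(H<16)&(S>180)&(V>100)).astype(np.uint8)
grn=((H>60)&(H<95)&(S>100)&(V>30)).astype(np.uint8); wht=((S<50)&(V>130)).astype(np.uint8)
# hood edges -> yaw (left edge and back edge on z .075)
print("pos",s["position"].round(4),"rv",s["tool_rot"].round(3))
for c,a,m in blob(red,100,20,450,245,4):
    if a>20:print("red",c.round(1),a,P(c,.029)[0].round(4),P(c,.078)[0].round(4))
for c,a,m in blob(wht,100,20,450,300,5):
    if a>40:
        r=cv2.minAreaRect(np.argwhere(m)[:,::-1].astype(np.float32))
        print("white",c.round(1),a,[np.round(q,1) for q in r],[(z,P(c,z)[0][:2].round(4).tolist()) for z in(.029,.031,.078,.111)])
for c,a,m in blob(org,100,20,450,300,1): print("org",c.round(1),a,P(c,.076)[0].round(4))
E
python3 m.py pics/w2.png
```

```text
pos [ 0.6177 -0.067   0.2517] rv [-2.240e+00 -2.201e+00  1.000e-03]
red [371.   88.7] 253 [0.7095 0.0165 0.029 ] [0.698  0.0152 0.078 ]
red [206.5 149.5] 216 [ 0.5429 -0.0404  0.029 ] [ 0.5526 -0.0344  0.078 ]
red [222.2 232.2] 132 [ 0.5537 -0.131   0.029 ] [ 0.5621 -0.1135  0.078 ]
white [311.3 122.3] 6558 [array([298.7, 112.8]), array([176.7,  97. ]), np.float64(0.9)] [(0.029, [0.6508, -0.0149]), (0.031, [0.6507, -0.0148]), (0.078, [0.6468, -0.0122]), (0.111, [0.6442, -0.0103])]
white [165.  154.8] 1760 [array([164.1, 155.1]), array([29.8, 75.8]), np.float64(81.9)] [(0.029, [0.4995, -0.0452]), (0.031, [0.5001, -0.0449]), (0.078, [0.5148, -0.0386]), (0.111, [0.5251, -0.0341])]
white [267.6 223.1] 1708 [array([267.8, 223.1]), array([21.5, 83.2]), np.float64(82.6)] [(0.029, [0.6038, -0.1214]), (0.031, [0.6038, -0.1207]), (0.078, [0.6058, -0.1051]), (0.111, [0.6071, -0.0941])]
white [182.2 232.9] 1457 [array([181.8, 232.2]), array([25.4, 70.1]), np.float64(82.1)] [(0.029, [0.5098, -0.1311]), (0.031, [0.5103, -0.1303]), (0.078, [0.5238, -0.1135]), (0.111, [0.5332, -0.1017])]
white [258.4 184.8] 192 [array([258.4, 184.6]), array([55.6,  3.4]), np.float64(81.1)] [(0.029, [0.5952, -0.0785]), (0.031, [0.5953, -0.0781]), (0.078, [0.5983, -0.0677]), (0.111, [0.6004, -0.0604])]
org [215.1 195.2] 919 [ 0.5573 -0.0775  0.076 ]
```

```bash
cat > k.py <<'E'
from h import *
import sys
def knob(f,save=None):
    if save is None: return
im,d,K,T,s=wgrab(sys.argv[1]); P=lambda uv,z:wplane(K,T,uv,z)
H,S,V=cv2.split(cv2.cvtColor(im,cv2.COLOR_RGB2HSV))
c0=np.array([.6725,-.0066]); yaw=np.radians(6.7)
uu,vv=np.meshgrid(np.arange(560),np.arange(420)); G=np.c_[uu.ravel(),vv.ravel()]
def polar(z): 
    q=P(G,z)[:,:2]-c0; return np.hypot(*q.T).reshape(420,560), q.reshape(420,560,2)
r78,q78=polar(.078); r111,q111=polar(.111)
ang=lambda v: np.degrees(np.pi/2+yaw-np.arctan2(v[1],v[0]))
m=((H<5)|(H>174))&(S>150)&(V>90)&(r78<.046); print("mark n",m.sum(),q78[m].mean(0).round(4),"deg",ang(q78[m].mean(0)).round(1))
w=(S<60)&(V>120)
# ring centre: fit circle on plane to outer edge (white->green)
g=(H>60)&(H<95)&(S>100)
e=cv2.dilate(g.astype(np.uint8),np.ones((3,3)))&w&(r78<.055)&(r78>.03)
q=q78[e>0]; A=np.c_[2*q,np.ones(len(q))]; x=np.linalg.lstsq(A,(q**2).sum(1),rcond=None)[0]
print("ring centre offs",x[:2].round(4),"r",np.sqrt(x[2]+x[:2]@x[:2]).round(4),len(q), "mark deg about it",ang(q78[m].mean(0)-x[:2]).round(1))
p=w&(r111<.023); n,l,st,cc=cv2.connectedComponentsWithStats(p.astype(np.uint8)); i=1+np.argmax(st[1:,4]); pm=l==i
qq=q111[pm]; C=np.cov(qq.T); ev,E=np.linalg.eigh(C); v=E[:,1]*np.sign(E[:,1]@qq.mean(0))
print("pointer n",pm.sum(),qq.mean(0).round(4),"by centroid",ang(qq.mean(0)).round(1),"by axis",ang(v).round(1),"len",(4*np.sqrt(ev)).round(4))
E
python3 k.py pics/w3.png
```

```text
mark n 252 [0.0256 0.0219] deg 56.2
ring centre offs [-0.0005 -0.0001] r 0.0415 84 mark deg about it 56.6
pointer n 327 [ 0.0169 -0.0047] by centroid 112.1 by axis 22.4 len [0.0116 0.0414]
```

Run:
```python
import cv2,numpy as np
im=np.load("pics/w3.npz")["im"];print(im[84:122,336:358].min(2)[::2])
```

```text
[[153 154 154 144 113 125 110  87  85 134 152 151 152 153 149 142 143 146
  147 152 153 151]
 [ 59  59  60  53  54  57  61  59  62  97 152 153 153 151 120  61  51  56
   78 149 152 152]
 [ 54  54  58  53  58  59  56  63  64 105 151 154 152 150 117  56  55  60
   59  82 143 152]
 [ 56  59  56  57  54  64  57  59  69 114 152 151 154 148 117  57  53  56
   53  55  60  63]
 [ 54  55  55  54  54  61  56  57  69 113 153 153 152 145  93  58  57  55
   54  56  59  58]
 [ 55  56  56  59  55  58  54  60  64 115 151 152 153 146  93  56  58  54
   53  57  54  49]
 [ 52  59  54  55  55  60  59  58  70 130 156 152 148 146  91  55  56  55
   52  51  55  55]
 [ 56  56  55  55  60  56  61  59  72 129 153 154 154 145  91  55  56  55
   52  51  60  57]
 [ 55  55  53  58  57  58  59  57  74 138 153 155 151 145  70  55  57  55
   53  54  52  53]
 [ 56  56  56  55  56  59  61  56  69 133 152 152 153 146  70  54  51  54
   49  51  54  49]
 [ 56  50  53  50  50  56  53  55  77 156 154 156 156 148  67  52  47  43
   41  48  45  47]
 [ 46  51  46  47  53  54  49  52  77 160 157 155 156 146  58  40  46  41
   43  45  45  43]
 [ 48  42  42  45  48  48  47  44  77 160 158 155 156 151  43  43  43  38
   38  40  43  41]
 [ 46  43  45  39  45  43  47  40  73 155 158 156 157 147  44  39  41  38
   35  36  40  37]
 [ 39  36  37  40  39  39  41  42  75 159 158 157 160 147  38  38  39  33
   40  39  37  38]
 [ 35  38  41  40  42  36  39  39  43  61  62  60  36  33  35  35  36  30
   36  36  38  31]
 [ 33  27  26  34  35  37  40  39  35  37  38  44  34  36  39  36  34  33
   36  37  35  36]
 [ 33  35  37  32  35  32  39  36  37  33  33  38  32  40  35  31  37  33
   33  42  30  39]
 [ 31  32  32  31  30  33  35  38  37  38  38  28  34  38  34  34  33  32
   37  32  38  29]]
```

Run:
```python
from h import *
s=ctrl.get_state();p=ctrl.camera_params("wrist");T=np.eye(4);T[:3,:3]=Rn.from_rotvec(s["tool_rot"]).as_matrix();T[:3,3]=s["position"];K=np.array(p["intrinsics"]);T=T@p["hand_eye"]
q=wplane(K,T,[[347.7,86.5],[347.2,112.5]],.111)[:,:2];print(q.round(4),(q-[.6723,-.0067]).round(4));v=q[0]-q[1]
print(96.7-np.degrees(np.arctan2(v[1],v[0])), [np.degrees(np.arctan2(*(k-[.6723,-.0067])[::-1])) for k in q])
R=Rn.from_rotvec(s["tool_rot"]).as_matrix();print(s["position"],np.degrees(np.arctan2(R[1,1],R[0,1])),R[:,2],s["time"])
```

```text
[[ 0.6728  0.0137]
 [ 0.6728 -0.0059]] [[0.0005 0.0204]
 [0.0005 0.0008]]
6.589483399857485 [np.float64(88.66582612005217), np.float64(57.49851350227809)]
[ 0.61738129 -0.06895335  0.25193852] -1.5828391364711842 [-1.02154995e-03  9.18658512e-05 -9.99999474e-01] 1.9167
```

Request:
{"name": "step_arm", "arguments": {
  "targets": [
    [1.8,2.1,-1,0,0,1.7,0.7],
    [1.8,2.1,-2,0,0,0,0.7],
    [1.9,2.0,-3,0,0,0,0.7],
    [0,0,-3,0,0,0,0.7],
    [0,0,-3,0,0,0,0.7]
  ]
}}

```text
time: 2.33
position: [0.673, -0.0051, 0.1311]
tool_rot: [-2.217, -2.225, -0.002]
ft_force: [1.1, -1.3, 0.5]
grip_width: 0.738
grip_force: 0.0
```

Request:
{"name": "step_arm", "arguments": {
  "targets": [
    [0,0,-2,0,0,0,0.7],
    [0,0,-1.5,0,0,0,0.7],
    [0,0,-0.7,0,0,0,0.7],
    [0,0,0,0,0,0,0.7],
    [0,0,0,0,0,0,0.7]
  ]
}}

```text
time: 2.75
position: [0.6728, -0.0074, 0.0911]
tool_rot: [2.219, 2.223, 0.0]
ft_force: [0.4, 0.9, 0.0]
grip_width: 0.699
grip_force: 0.0
```

Request:
{"name": "step_arm", "arguments": {
  "targets": [
    [0,0.05,-0.1,0,0,0,0.3],
    [0,0,0,0,0,0,0.1],
    [0,0,0,0,0,0,0],
    [0,0,0,0,0,0,0],
    [0,0,0,0,0,0,0]
  ],
  "force": 15
}}

```text
time: 3.17
position: [0.6729, -0.0063, 0.0902]
tool_rot: [2.217, 2.225, 0.001]
ft_force: [0.2, -0.2, -0.3]
grip_width: 0.407
grip_force: 0.0
```

Request:
{"name": "step_arm", "arguments": {
  "targets": [
    [0,0,0,0,0,0,0],
    [0,0,0,0,0,0,0],
    [0,0,0,0,0,0,0],
    [0,0,0,0,0,0,0],
    [0,0,0,0,0,0,0]
  ]
}}

```text
time: 3.58
position: [0.6722, -0.0064, 0.0896]
tool_rot: [-2.217, -2.225, 0.001]
ft_force: [-1.7, -0.7, 1.8]
grip_width: 0.138
grip_force: 15.0
```

Request:
{"name": "step_arm", "arguments": {
  "targets": [
    [0,0,0,0,0,-5,0],
    [0,0,0,0,0,-5,0],
    [0,0,0,0,0,-5,0],
    [0,0,0,0,0,-5,0],
    [0,0,0,0,0,-5,0]
  ]
}}

```text
time: 4.0
position: [0.6721, -0.0064, 0.0896]
tool_rot: [-2.65, -1.687, 0.002]
ft_force: [-2.3, -0.3, 0.9]
grip_width: 0.14
grip_force: 15.0
```

Request:
{"name": "step_arm", "arguments": {
  "targets": [
    [0,0,0,0,0,-5,0],
    [0,0,0,0,0,-5,0],
    [0,0,0,0,0,-5,0],
    [0,0,0,0,0,-5,0],
    [0,0,0,0,0,-4,0]
  ]
}}

```text
time: 4.42
position: [0.672, -0.0063, 0.0896]
tool_rot: [-2.943, -1.1, 0.002]
ft_force: [-2.2, -0.3, 1.8]
grip_width: 0.138
grip_force: 15.0
```

Request:
{"name": "step_arm", "arguments": {
  "targets": [
    [0,0,0,0,0,-0.8,0],
    [0,0,0,0,0,0,0],
    [0,0,0,0,0,0,0],
    [0,0,0,0,0,0,0],
    [0,0,0,0,0,0,0]
  ]
}}

```text
time: 4.83
position: [0.672, -0.0063, 0.0896]
tool_rot: [-2.947, -1.086, 0.002]
ft_force: [-5.1, 0.6, 2.8]
grip_width: 0.141
grip_force: 15.0
```

Run:
```python
from h import *
s=ctrl.get_state();R=Rn.from_rotvec(s["tool_rot"]).as_matrix();print(s["position"],"closing deg",np.degrees(np.arctan2(R[1,1],R[0,1])),s["ft_force"],s["torque"],s["joint_positions"])
```

```text
[ 0.67201463 -0.00630747  0.0895577 ] closing deg -49.554293176299026 [-5.14860112  0.58942184  2.81958124] [ 0.04916594  1.08530129 -0.03765672] [ 0.29925409  0.49340461 -0.43864328  1.52941716  0.22013657  1.16933632
 -1.04493222]
```

Request:
{"name": "step_arm", "arguments": {
  "targets": [
    [0,0,0,0,0,0,0.3],
    [0,0,0,0,0,0,0.5],
    [0,0,0,0,0,0,0.6],
    [0,0,0,0,0,0,0.6],
    [0,0,0,0,0,0,0.6]
  ]
}}

```text
time: 5.25
position: [0.673, -0.0064, 0.0896]
tool_rot: [2.948, 1.085, 0.001]
ft_force: [0.2, -0.5, -0.2]
grip_width: 0.431
grip_force: 0.0
```

Request:
{"name": "step_arm", "arguments": {
  "targets": [
    [0,0,2,0,0,0,0.8],
    [0,0,4,0,0,5,1],
    [-2,-2,4,0,0,5,1],
    [-2,-2,4,0,0,6,1],
    [-2,-2,2,0,0,6,1]
  ]
}}

```text
time: 5.67
position: [0.62, -0.0595, 0.2418]
tool_rot: [2.678, 1.636, 0.008]
ft_force: [0.9, -0.5, 1.3]
grip_width: 0.811
grip_force: 0.0
```

Request:
{"name": "step_arm", "arguments": {
  "targets": [
    [0,0,0,0,0,6,1],
    [0,0,0,0,0,6,1],
    [0,0,0,0,0,6,1],
    [0,0,0,0,0,6,1],
    [0,0,0,0,0,6,1]
  ]
}}

```text
time: 6.08
position: [0.6188, -0.0605, 0.2379]
tool_rot: [2.168, 2.272, 0.001]
ft_force: [0.2, 0.0, -0.1]
grip_width: 0.997
grip_force: 0.0
```

Request:
{"name": "step_arm", "arguments": {
  "targets": [
    [0,0,0,0,0,4,1],
    [0,0,0,0,0,0,1],
    [0,0,0,0,0,0,1],
    [0,0,0,0,0,0,1],
    [0,0,0,0,0,0,1]
  ]
}}

```text
time: 6.5
position: [0.6187, -0.0604, 0.2377]
tool_rot: [2.095, 2.341, 0.0]
ft_force: [0.3, 0.6, 1.4]
grip_width: 0.998
grip_force: 0.0
```

```bash
python3 k.py pics/w4.png; python3 m.py pics/w5.png
python3 - <<'E'
import cv2
im=cv2.imread("pics/w4.png");cv2.imwrite("pics/w4c.png",cv2.resize(im[40:260,100:420],None,fx=2.4,fy=2.4,interpolation=cv2.INTER_CUBIC))
E
```

```text
mark n 234 [0.026  0.0227] deg 55.6
ring centre offs [-0.0005 -0.    ] r 0.0415 105 mark deg about it 56.1
pointer n 433 [ 0.0136 -0.0091] by centroid 130.5 by axis 44.0 len [0.0153 0.046 ]
pos [ 0.6186 -0.0604  0.2376] rv [2.095 2.341 0.   ]
red [384.2 108.6] 230 [0.7119 0.0166 0.029 ] [0.6985 0.0161 0.078 ]
red [205.6 148.5] 228 [ 0.5429 -0.0408  0.029 ] [ 0.5519 -0.0337  0.078 ]
red [211.  235.5] 126 [ 0.5538 -0.132   0.029 ] [ 0.5613 -0.1128  0.078 ]
white [317.  135.7] 7013 [array([307.4, 146.5]), array([ 97.7, 188.3]), np.float64(68.8)] [(0.029, [0.651, -0.0161]), (0.031, [0.6508, -0.016]), (0.078, [0.6457, -0.0123]), (0.111, [0.6421, -0.0097])]
white [161.3 148. ] 1952 [array([159.6, 149.4]), array([83., 30.]), np.float64(0.8)] [(0.029, [0.4991, -0.0452]), (0.031, [0.4997, -0.0449]), (0.078, [0.5139, -0.0375]), (0.111, [0.5239, -0.0324])]
white [259.2 231.2] 1852 [array([259., 231.]), array([22., 86.]), np.float64(90.0)] [(0.029, [0.6041, -0.1215]), (0.031, [0.6041, -0.1208]), (0.078, [0.605, -0.1037]), (0.111, [0.6056, -0.0918])]
white [168.2 230.5] 1694 [array([168.3, 226. ]), array([34.1, 74.6]), np.float64(88.2)] [(0.029, [0.5086, -0.1314]), (0.031, [0.5092, -0.1306]), (0.078, [0.5221, -0.1123]), (0.111, [0.5312, -0.0995])]
white [285.1  63.7] 254 [array([280.5,  59.5]), array([17., 59.]), np.float64(90.0)] [(0.029, [0.6122, 0.0464]), (0.031, [0.6122, 0.0462]), (0.078, [0.612, 0.0419]), (0.111, [0.6119, 0.0389])]
org [209.1 197.1] 1020 [ 0.5571 -0.0772  0.076 ]
```

View pics/w4c.png

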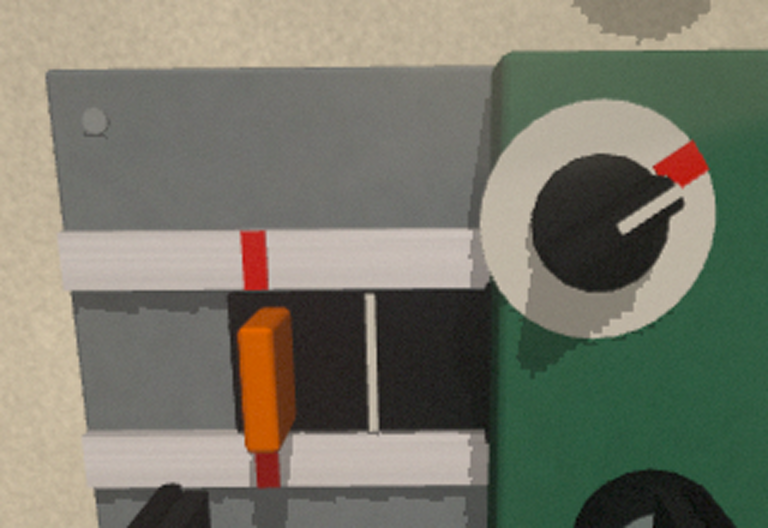

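The pointer stripe runs from crop (622,228) to (683,192), towards the red mark at (683,163). I'll measure its direction at bar height.

Run:
```python
from h import *
im=np.load("pics/w4.npz")["im"]
s=ctrl.get_state();p=ctrl.camera_params("wrist");T=np.eye(4);T[:3,:3]=Rn.from_rotvec(s["tool_rot"]).as_matrix();T[:3,3]=s["position"];K=np.array(p["intrinsics"]);T=T@p["hand_eye"]
g=im.min(2)>105; x0,y0,x1,y1=355,112,386,140
uu,vv=np.meshgrid(np.arange(x0,x1),np.arange(y0,y1)); 
q=wplane(K,T,np.c_[uu.ravel(),vv.ravel()],.111)[:,:2]-[.6723,-.0066]
# keep stripe: within bar length and near bar line
a=np.radians(40.3);u=np.array([np.cos(a),np.sin(a)]);al=q@u;ac=q@[-u[1],u[0]]
m=g[y0:y1,x0:x1].ravel()&(al<.021)&(abs(ac)<.007)&(al>-.003)
k=np.polyfit(al[m],ac[m],1);print(m.sum(),al[m].min(),al[m].max(),k,"pointer deg cw",96.7-40.3-np.degrees(np.arctan(k[0])))
R=Rn.from_rotvec(s["tool_rot"]).as_matrix();print(s["position"],np.degrees(np.arctan2(R[1,1],R[0,1])),s["time"])
```

```text
156 0.0008798102595237921 0.020802273107541357 [-0.10476657  0.00073971] pointer deg cw 62.38086420237946
[ 0.61862627 -0.06035448  0.23763706] 6.359257820703393 6.6
```

Run:
```python
from h import *
s=ctrl.get_state();p=ctrl.camera_params("wrist");T=np.eye(4);T[:3,:3]=Rn.from_rotvec(s["tool_rot"]).as_matrix();T[:3,3]=s["position"];K=np.array(p["intrinsics"]);T=T@p["hand_eye"]
im=np.load("pics/w4.npz")["im"];g=im.min(2).astype(float)
print(im.min(2)[114:140,356:390])
# per column weighted centre of stripe
pts=[]
for u in range(361,384):
    vc=135-(u-359.2)*15/25.4; v=np.arange(int(vc)-5,int(vc)+7); w=np.clip(g[v,u]-80,0,80); pts.append([u,(w*v).sum()/w.sum()])
q=wplane(K,T,pts,.111)[:,:2];vx,vy,x,y=cv2.fitLine(q.astype(np.float32),cv2.DIST_HUBER,0,.0002,.01).ravel()
a=np.degrees(np.arctan2(vy,vx));print(a,96.7-a,(q[0],q[-1]), "axis dist",vx*(-.0066-y)-vy*(.6723-x))
```

```text
[[ 35  39  38  34  37  41  39  37  40  33  40  35  33  26  32  34  34  28
   33  31  33  30  32  31  23  22  13  26  17  13  11  23  40  71]
 [ 34  34  40  38  40  39  40  37  42  38  30  30  28  28  34  30  31  32
   34  30  36  36  35  35  33  39  34  20  12  22  20  46 114 164]
 [ 38  37  36  35  39  39  39  36  28  27  33  32  32  31  31  27  24  36
   35  32  32  38  35  35  56 100  92  32  13  36  70 113 163 161]
 [ 34  35  37  36  34  37  31  34  30  27  33  32  30  35  31  34  31  35
   34  33  34  37  38  46  74 134 156  97  55 111 163 160 162 162]
 [ 33  33  36  42  34  37  35  34  30  32  34  33  34  30  31  41  37  34
   36  38  37  28  56  99 147 161 164 154 115 161 162 162 161 165]
 [ 33  29  33  37  31  38  30  37  31  33  31  36  27  36  36  38  34  36
   26  35  48  64 113 167 162 164 160 163 162 163 163 163 160 163]
 [ 38  30  34  34  37  35  30  28  35  31  26  31  33  29  34  35  35  32
   32  56 102 144 163 162 163 161 163 161 160 166 164 163 162 163]
 [ 38  32  31  35  31  31  30  33  30  36  33  38  39  36  37  34  36  45
   66 115 163 162 162 162 161 162 161 1
[... 1978 characters left out ...]
62 166 161 161 163 164]
 [ 33  45 106 162 158 149  88  35  36  28  26  24  30  22  23  30  32  34
   28  28  34  48 107 163 164 163 163 163 165 162 161 162 164 163]
 [ 34  26  52 106  85  30  32  25  32  26  31  26  21  32  25  26  29  34
   29  32  32  58 133 166 164 163 162 163 162 161 162 163 165 160]
 [ 25  33  31  39  35  34  30  34  37  35  26  30  29  30  27  28  28  32
   35  32  35  57 133 163 164 165 163 160 165 165 164 163 164 162]
 [ 34  34  29  36  36  33  33  26  28  24  31  32  30  25  30  28  25  27
   28  30  32  57 140 164 159 163 165 166 163 163 164 161 159 162]]
40.37995 56.320045 (array([ 0.67528206, -0.00417182]), array([0.69007337, 0.00785509])) axis dist 2.0155683e-05
```

The pointer is at 56.3° and the mark at about 56.4°, so the knob is set. Next is the slide grip.

Request:
{"name": "step_arm", "arguments": {
  "targets": [
    [-2.1,-0.8,0,0,0,0.3,0.7],
    [-2.1,-0.7,0,0,0,0,0.7],
    [-2.1,-0.7,-1.5,0,0,0,0.7],
    [0,0,-3,0,0,0,0.7],
    [0,0,-3,0,0,0,0.7]
  ]
}}

```text
time: 7.02
position: [0.5558, -0.0836, 0.1635]
tool_rot: [2.088, 2.342, 0.001]
ft_force: [0.1, -0.0, -0.1]
grip_width: 0.737
grip_force: 0.0
```

Request:
{"name": "step_arm", "arguments": {
  "targets": [
    [0,0,-3,0,0,0,0.7],
    [0,0,-2,0,0,0,0.7],
    [0,0,0,0,0,0,0.7],
    [0,0,0,0,0,0,0.7],
    [0,0,0,0,0,0,0.7]
  ]
}}

```text
time: 7.43
position: [0.5568, -0.0823, 0.1142]
tool_rot: [2.087, 2.346, 0.002]
ft_force: [1.0, -0.0, -0.4]
grip_width: 0.703
grip_force: 0.0
```

Request:
{"name": "step_arm", "arguments": {
  "targets": [
    [-0.1,0,-2,0,0,0,0.7],
    [0,0,-2,0,0,0,0.7],
    [0,0,-2,0,0,0,0.7],
    [0,0,-1,0,0,0,0.7],
    [0,0,0,0,0,0,0.7]
  ]
}}

```text
time: 7.85
position: [0.5541, -0.0824, 0.0419]
tool_rot: [-2.087, -2.346, 0.001]
ft_force: [-0.6, 0.6, 0.3]
grip_width: 0.696
grip_force: 0.0
```

Request:
{"name": "step_arm", "arguments": {
  "targets": [
    [0,0,0,0,0,0,0.4],
    [0,0,0,0,0,0,0.2],
    [0,0,0,0,0,0,0],
    [0,0,0,0,0,0,0],
    [0,0,0,0,0,0,0]
  ],
  "force": 30
}}

```text
time: 8.27
position: [0.5552, -0.0825, 0.0435]
tool_rot: [2.087, 2.346, 0.001]
ft_force: [-1.1, -0.9, -0.2]
grip_width: 0.406
grip_force: 0.0
```

Request:
{"name": "step_arm", "arguments": {
  "targets": [
    [0,0,0,0,0,0,0],
    [0,0,0,0,0,0,0],
    [0,0,0,0,0,0,0],
    [0,0,0,0,0,0,0],
    [0,0,0,0,0,0,0]
  ]
}}

```text
time: 8.68
position: [0.5555, -0.0823, 0.0427]
tool_rot: [2.087, 2.347, 0.002]
ft_force: [2.9, -0.2, -2.5]
grip_width: 0.159
grip_force: 30.0
```

Request:
{"name": "step_arm", "arguments": {
  "targets": [
    [-0.5,-0.06,0,0,0,0,0],
    [-0.5,-0.06,0,0,0,0,0],
    [-0.5,-0.06,0,0,0,0,0],
    [-0.5,-0.06,0,0,0,0,0],
    [-0.5,-0.06,0,0,0,0,0]
  ]
}}

```text
time: 9.1
position: [0.5311, -0.0852, 0.0427]
tool_rot: [2.086, 2.346, 0.004]
ft_force: [6.9, 0.1, -6.0]
grip_width: 0.161
grip_force: 30.0
```

Request:
{"name": "step_arm", "arguments": {
  "targets": [
    [-0.5,-0.06,0,0,0,0,0],
    [-0.5,-0.06,0,0,0,0,0],
    [-0.5,-0.06,0,0,0,0,0],
    [-0.5,-0.06,0,0,0,0,0],
    [-0.2,-0.02,0,0,0,0,0]
  ]
}}

```text
time: 9.52
position: [0.5093, -0.0878, 0.0427]
tool_rot: [2.085, 2.345, 0.005]
ft_force: [8.3, -0.6, -7.6]
grip_width: 0.158
grip_force: 30.0
```

Request:
{"name": "step_arm", "arguments": {
  "targets": [
    [0,0,0,0,0,0,0],
    [0,0,0,0,0,0,0],
    [0,0,0,0,0,0,0],
    [0,0,0,0,0,0,0],
    [0,0,0,0,0,0,0]
  ]
}}

```text
time: 9.93
position: [0.5096, -0.0878, 0.0428]
tool_rot: [2.085, 2.346, 0.005]
ft_force: [7.8, 0.2, -6.2]
grip_width: 0.158
grip_force: 30.0
```

```bash
python3 m.py pics/w6.png
python3 - <<'E'
from h import *
im,d=grab("top","pics/top2.png")
grab("scene","pics/scene2.png")
cv2.imwrite("pics/top2c.png",cv2.resize(im[90:260,180:400,::-1],None,fx=3.5,fy=3.5,interpolation=cv2.INTER_CUBIC)[:600])
E
```

```text
pos [ 0.5096 -0.0878  0.0428] rv [2.085 2.346 0.005]
red [360.6 166.3] 1053 [ 0.5433 -0.0401  0.029 ] [ 0.5314 -0.0331  0.078 ]
white [287.5 170.2] 15652 [array([290.5, 179. ]), array([142., 317.]), np.float64(90.0)] [(0.029, [0.5089, -0.0461]), (0.031, [0.5088, -0.0457]), (0.078, [0.5066, -0.0373]), (0.111, [0.505, -0.0315])]
white [360.1 222.7] 445 [array([360.2, 223. ]), array([ 8.2, 54.4]), np.float64(3.1)] [(0.029, [0.5481, -0.0681]), (0.031, [0.5475, -0.0675]), (0.078, [0.5348, -0.0532]), (0.111, [0.5259, -0.0432])]
white [226.   41.7] 408 [array([225.5,  41.5]), array([23., 21.]), np.float64(90.0)] [(0.029, [0.4753, 0.0071]), (0.031, [0.4755, 0.0069]), (0.078, [0.4823, 0.001]), (0.111, [0.4871, -0.0031])]
white [226.8 117.2] 165 [array([227.4, 116.9]), array([20.1, 19.4]), np.float64(14.0)] [(0.029, [0.4781, -0.0248]), (0.031, [0.4784, -0.0247]), (0.078, [0.4844, -0.022]), (0.111, [0.4886, -0.0201])]
white [139.3 236.5] 89 [array([140. , 237.3]), array([23.2,  9.5]), np.float64(68.2)] [(0.029, [0.4392, -0.0881]), (0.031, [0.4399, -0.0873]), (0.078, [0.4563, -0.0676]), (0.111, [0.4679, -0.0539])]
org [279.4 246.6] 2521 [ 0.5072 -0.0665  0.076 ]
```

View pics/w6.png

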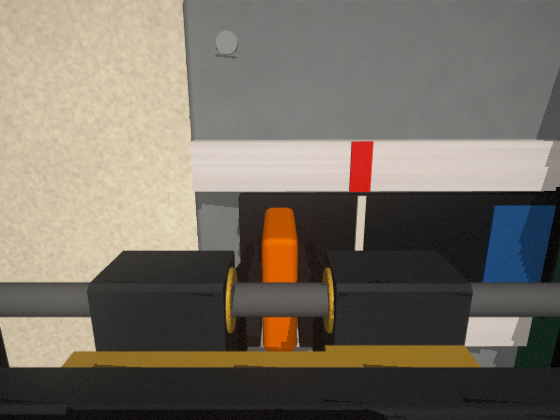

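View pics/top2c.png

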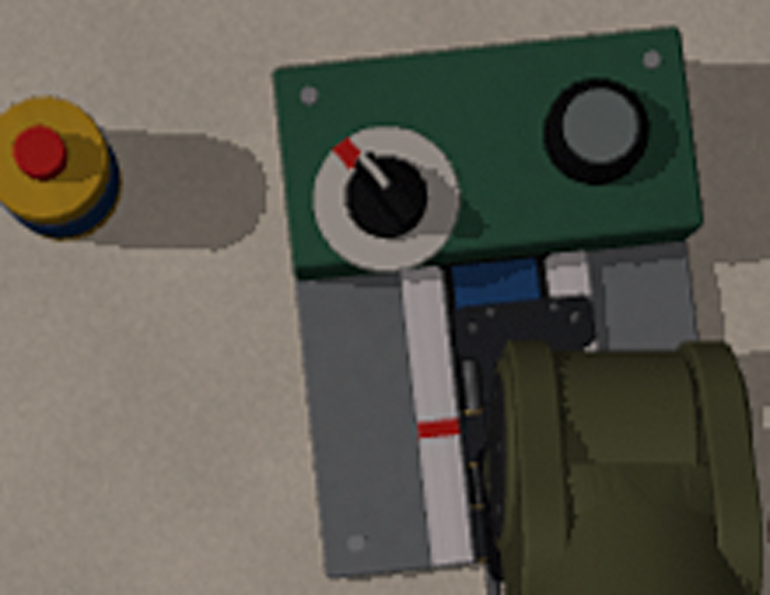

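The white line is within about 1 mm of the band's middle: line (360,223), band (361,166). The pointer still lines up with the red mark. I'll pull the last 1 mm.

Request:
{"name": "step_arm", "arguments": {
  "targets": [
    [-0.1,-0.01,0,0,0,0,0],
    [0,0,0,0,0,0,0],
    [0,0,0,0,0,0,0],
    [0,0,0,0,0,0,0],
    [0,0,0,0,0,0,0]
  ]
}}

```text
time: 10.5
position: [0.5087, -0.0879, 0.0427]
tool_rot: [2.085, 2.345, 0.005]
ft_force: [7.3, -0.5, -7.0]
grip_width: 0.158
grip_force: 30.0
```

Request:
{"name": "step_arm", "arguments": {
  "targets": [
    [0,0,0,0,0,0,0],
    [0,0,0,0,0,0,0],
    [0,0,0,0,0,0,0],
    [0,0,0,0,0,0,0],
    [0,0,0,0,0,0,0]
  ]
}}

```text
time: 10.92
position: [0.5087, -0.0879, 0.0427]
tool_rot: [2.085, 2.345, 0.005]
ft_force: [7.3, 0.6, -7.0]
grip_width: 0.161
grip_force: 30.0
```

```bash
python3 m.py pics/w7.png | egrep "pos|red|0.54"
python3 - <<'E'
from h import *
a=np.load("pics/scene.npz")["im"].astype(int);b=np.load("pics/scene2.npz")["im"].astype(int)
for n,(x0,y0,x1,y1) in dict(lid=(170,178,215,206),jar=(130,185,175,235),tin=(330,230,375,285)).items(): print(n,np.abs(a-b)[y0:y1,x0:x1].mean().round(2))
E
```

```text
pos [ 0.5087 -0.0879  0.0427] rv [2.085 2.345 0.005]
red [362.4 166.3] 1054 [ 0.5432 -0.0401  0.029 ] [ 0.5311 -0.0331  0.078 ]
white [360.1 222.9] 445 [array([360.2, 223. ]), array([ 8.2, 54.5]), np.float64(3.3)] [(0.029, [0.5471, -0.0682]), (0.031, [0.5466, -0.0676]), (0.078, [0.5339, -0.0533]), (0.111, [0.525, -0.0433])]
lid 31.18
jar 16.6
tin 7.31
```

View pics/scene2.png

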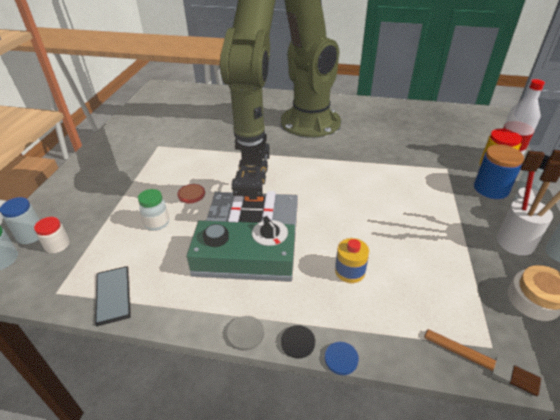

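The lid (191,193), jar (152,210) and tin (352,260) have not moved; only the arm's shadow falls on the lid. The slide is held with its line 0.2 mm from the band's middle.

```bash
python3 -c "
from bench import ctrl
print(ctrl.close_job())"
```

```text
the job is handed in; nothing more can be done
None
```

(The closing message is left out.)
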